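Switch on the guarded steamer

ROBOT

A 6-joint arm with a two-finger parallel gripper is mounted at the origin on the work surface. World frame = base frame: x ahead of the robot, y to its left, z up, the work surface at z = 0. Lengths are in m, angles in degrees, forces in N, time in s.
With the tool pointing down it reaches from about 0.35 to 0.975 m from the base axis. Payload 4.9 kg.
Tool frame: the origin (TCP) lies at the very end of the fingers, on their centre line; the grasp point (between the pads) lies 19 mm behind it; z points along the fingers, y is the line along which they close (so a half turn about z gives the same grasp; the last joint's range is limited). The gripper opens to 85 mm and grips with 20 to 120 N. Pads are 22 mm wide; open, the fingers measure 114 mm over their backs; the gripper's body (76 mm by 85 mm) begins 54 mm behind the grasp point. The pads swing forward as they close: fully open they stand 13 mm farther back than shut.
Start: joints at [66.75, 3.019, 92.412, -0, 84.569, -6.818], TCP at [0.177, 0.599, 0.231] pointing down, gripper open.
Joint ranges: [-172.51, 172.51], [-57.92, 126.97], [3.15, 148.05], [-58.71, 238.71], [5.1, 150.11], [-179.66, 179.66]. Speed limits (degrees/s): [147.25, 147.25, 180, 180, 180, 180].

INTERFACE

Orientations are given as a 3x3 rotation matrix whose columns are the frame's x, y, z axes.
In Python, from rig import monitor, eyes, bot gives the robot as it stands.
- The arm moves only by the tool arm_command, never from a script. Its argument "targets" is one flat list of numbers, 7 for each row, row after row: the turn, a rotation vector about the tool's x, y, z in degrees, then the shift along the tool's x, y, z in mm, then the closure in counts, from 0 (fully open) to 255 (shut). In form: [wx, wy, wz, x, y, z, gripper, wx, wy, wz, x, y, z, gripper, ...]. A call has 1 to 12 rows; each row is the pose to reach, as a shift and turn from the pose commanded when the call began, along the tool's axes at that moment; what a row does not reach only later rows make up. A row lasts 1/10 s, in which the tool goes at most 50 mm and 8.59 degrees, less where a joint would pass 70% of its speed; a pose out of reach is approached as far as the arm can. A call with a gripper value outside its range is refused whole. The fingers move at their own pace and stop on an object; "grip_force" is the grip in N (left out, the last holds). Time passes only in rows, so rows that repeat a pose let the fingers close. It gives the time, the measured TCP pose, the force, the opening and the grip force at its end, in the units of the state.
- monitor.observe(): the state, without advancing time (a new reading comes with each control period).
- eyes.get_image(name): name is "scene" or "top" or "wrist"; returns the picture (480x640x3 uint8, red, green, blue); there is no depth.
- eyes.camera_params(name): a dict with "fx", "fy", "cx", "cy" (pixels), "k1" (the pictures are not rectified: a ray, as slopes to the right and down, at radius r is drawn at 1 + k1 r^2 times it, then the intrinsics apply), "position" and "orientation" of the camera in the world. Camera axes: x right, y up, looking along -z (the intrinsics and any distortion apply to the point x, -y, -z); pixel columns grow to the right and rows downward; lengths in m; the calibration is good to about 2 mm. A picture is of the moment at which its call begins: read the wrist's pose just before it. camera_params takes no time and is no camera call; for the wrist camera it gives the pose at the moment of the call.
- bot.hand_in(): hands the job in; it is judged then, once.
The state is a dict: "time": time; "joint_positions": joint angles; "joint_velocities": joint speeds; "joint_efforts": joint torques, N m; "tool_pos": TCP position; "ee_rot": TCP orientation; "wrist_force": force on the tool from outside, world axes, zero at the start; "torque": the same for the moment, N m; "finger_gap": finger opening in m; "grasp_force": force on a finger pad.
Only numpy, scipy, OpenCV 4.12 (cv2) and the standard library are available. Lean on these libraries where they do the work, as an engineer would, in place of code of your own. Each camera call takes 0.05 s, during which the arm holds its last target. There are 200 camera calls.

TASK

Switch the steamer on: with a fingertip lift the hinged splash guard on its console well open by the lip and, while the guard rests on the finger, flip the toggle beneath it from off (leaning to the front) to on (leaning to the back). Then draw the finger out so that the guard drops shut over the switch. Only touch, gently: pinch nothing, and leave the steamer's layers and lid and everything else on the bench where they stand.

Things in the scene. Friction and masses are not known exactly. Their poses are not given: they have to be found in the camera images.
- steamer: Electric table steamer of stainless steel, fixed. Origin on the bench below the middle of its control panel; x to its back (away from the robot at yaw 0), y to its left, z up. The round pan with two stacked steel layers (224 mm across, loop handles to front and back) and lid stands on the left: axis at x 0, y 230 mm, knob 282 mm above the bench.
- panel (a point): Middle of the control panel's surface, steamer x 0, z 74 mm. The console is 130 mm wide (y -65 to 65). Its upright front face is at x -29 and ends 71 mm above the bench; from there the panel rises to the back at 5 degrees up to x 45, z 78, then the top is level to x 115. A 40 mm timer dial and a pilot lens on the level top are not used.
- guard (a joint): Hinge of the splash guard, rad: 0 = shut, grows as the front is lifted, stop at 1.5. It weighs about 70 g; its weight and a light spring always bring it shut when nothing holds it up (under 1 N at the lip lifts it).
- guard_hinge (a point): Middle of the guard's hinge axis, parallel to the steamer's y, at steamer x 15, z 83 mm. The guard is a box-shaped hood open underneath: clear top, grey cheeks and front wall. Shut, it reaches 43 mm forward of the hinge, is 72 mm wide (66 mm clear inside); top 36 mm, top's underside 33 mm, lower edge of the front wall 10 mm off the panel.
- guard_lip (a point): Middle of the lower front edge of the guard's finger lip, a grey tongue 50 mm wide and 4 mm thick that sticks out 15 mm from the bottom of the guard's front wall. It moves with the guard, 57 mm from the hinge axis. When shut it is at steamer x -42, z 80 mm, 13 mm in front of the console's front face, with nothing beneath it down to the bench.
- toggle (a joint): Toggle switch, rad: 0 = off (bat leans 0.435 to the front of the panel's normal), 0.87 = on (leans as far to the back). A spring snaps it over past the middle (0.435); it takes about 3 N at the tip, 6 N half way up.
- toggle_pivot (a point): Pivot of the toggle, in the panel's surface on the console's middle line, at steamer x -6, z 75 mm; axis parallel to the steamer's y.
- toggle_tip (a point): Tip of the toggle's metal bat, 28 mm from the pivot; the bat is round, 7 to 11 mm thick, thickest near the tip. Under the guard when that is shut (seen through its clear top).
- layer_low: Lower steel layer of the steamer, 70 mm high, loose on the pan. Origin: middle of its underside.
- layer_top: Upper steel layer, 70 mm high, loose on the lower one. Origin: middle of its underside.
- lid: Steel lid with a black knob, loose on the upper layer. Origin: middle of its underside.
- bowl: Green glass bowl, 124 mm across, 55 mm high, on the bench to the right of the console, as is the grinder. Origin: middle of its underside.
- grinder: White plastic pepper grinder, 56 mm across, 150 mm high, standing. Origin: middle of its underside.
- saucer: White ceramic saucer, 144 mm across, 24 mm high. Origin: middle of its underside.
- ladle: Aluminium ladle, 310 mm long, lying across the saucer's rim along its own x, the bowl at +x. Origin: underside of its strap, over the saucer's middle.

How it is judged:
By the outcome, as a careful person would: the job done as asked, in the order asked, and still so for the second after the job is handed in, with the robot touching nothing.
It also fails if it takes over 48 s, if anything falls off the work surface, if the arm or the gripper's body presses on something with over 40 N, if the wrist force passes 120 N, or if a joint passes its speed limit or range.

## Working session

There is one attempt and no reset: what is moved stays moved. The work goes in short steps, Python scripts to look and compute and a tool call to move; the robot and the scene stay as the last step left them, time stands still between calls to the robot, and variables do not carry over. Pictures are saved under pics/ and viewed, at most 10 in all, crops included, and the job is handed in when it is done.

Besides the shell and the picture viewer there is one more tool, called after ">>>" as name(argument=value, ...), one argument or row to a line, values as JSON. arm_command: Moves the arm, as the interface text tells. Its arguments: {"type":"object","properties":{"targets":{"type":"array"},"grip_force":{"type":"number"}},"required":["targets"]}

```bash
mkdir -p pics; ls
cat > s.py <<'E'
import cv2
from rig import monitor, eyes, bot
s=monitor.observe(); print(s['time'],s['tool_pos'],s['ee_rot'],s['finger_gap'])
import numpy as np
for n in ("scene","top"):
    p=eyes.camera_params(n); print(n,p)
    cv2.imwrite(f'pics/{n}0.png',eyes.get_image(n)[:,:,::-1])
E
python3 s.py
```

```text
pics
0.0 [0.17654792 0.59887005 0.23000311] [[-9.59156029e-01  2.82876293e-01 -8.45739624e-04]
 [ 2.82877443e-01  9.59154043e-01 -1.96818347e-03]
 [ 2.54442137e-04 -2.12703570e-03 -9.99997705e-01]] 0.08576032310696684
scene {'fx': 554.1712715371293, 'fy': 554.1712715371293, 'cx': 324.4690483343009, 'cy': 230.21982340657888, 'k1': -0.13425039101887648, 'position': array([ 1.34340289, -0.19837036,  1.15554565]), 'orientation': array([[ 0.17774596, -0.7658503 ,  0.61796415],
       [ 0.9840458 ,  0.14327808, -0.10547635],
       [-0.00776163,  0.62685302,  0.77909887]])}
top {'fx': 442.09885154284575, 'fy': 442.09885154284575, 'cx': 317.77140541824906, 'cy': 234.60031585453333, 'k1': -0.08593551533929557, 'position': array([ 0.45835254, -0.06255949,  1.02590602]), 'orientation': array([[-2.51619341e-03,  9.93262197e-01, -1.15861454e-01],
       [-9.99910787e-01, -9.79132214e-04,  1.33213754e-02],
       [ 1.31181749e-02,  1.15884637e-01,  9.93176049e-01]])}
```

View pics/scene0.png

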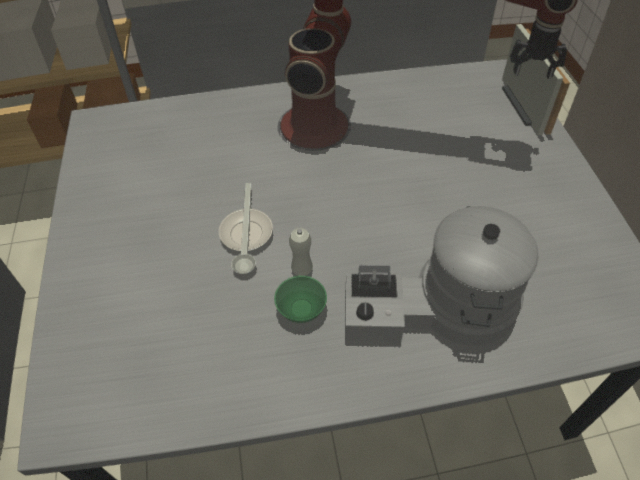

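View pics/top0.png

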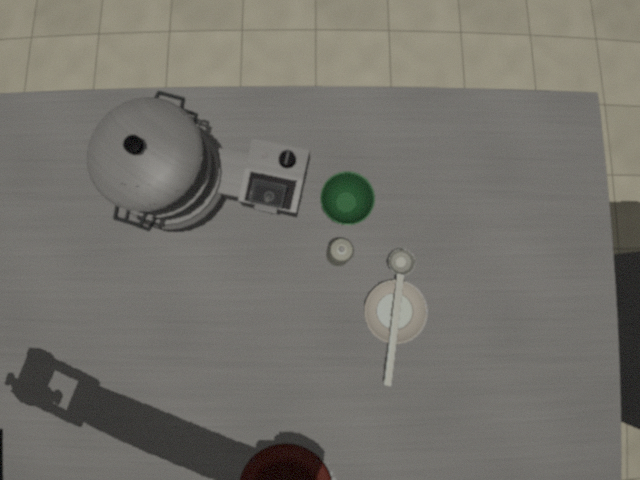

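The scene view shows the console at about (375,305), with the guard around (375,280). The top view shows it at about (273,178), with the guard around (268,192). The bowl and grinder stand to its right. I'll enlarge both.

Run:
```python
import cv2,numpy as np
a=cv2.imread('pics/top0.png')[130:230,215:325]; b=cv2.imread('pics/scene0.png')[255:355,335:445]
f=lambda i:cv2.convertScaleAbs(cv2.resize(i,None,fx=3.6,fy=3.6*1.0,interpolation=cv2.INTER_CUBIC),alpha=1.6)
cv2.imwrite('pics/c.png',np.hstack([f(a),f(b)]))
```

```text
(no output)
```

View pics/c.png

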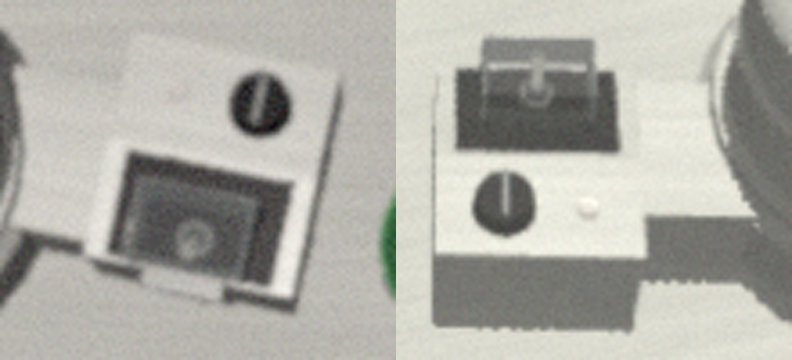

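The left half is the top view: console corners at about (130,35), (338,75), (292,297) and (85,255), with the lip front edge from (145,287) to (222,300). The right half is the scene view: back top corners at about (433,255) and (645,257).

```bash
cat > h.py <<'E'
import numpy as np, cv2
from rig import monitor, eyes, bot
def ray(n,uv,p=None):
    p=p or eyes.camera_params(n); K=np.array([[p['fx'],0,p['cx']],[0,p['fy'],p['cy']],[0,0,1]])
    q=cv2.undistortPoints(np.array([[uv]],float),K,np.array([p['k1'],0,0,0,0]))[0,0]
    return p['position'],p['orientation']@np.array([q[0],-q[1],-1])
def onz(n,uv,z,p=None):
    o,d=ray(n,uv,p); return o+d*(z-o[2])/d[2]
def proj(n,P,p=None):
    p=p or eyes.camera_params(n); c=p['orientation'].T@(np.array(P)-p['position']); s=np.array([c[0],-c[1]])/-c[2]
    s=s*(1+p['k1']*s@s); return np.array([p['fx']*s[0]+p['cx'],p['fy']*s[1]+p['cy']])
E
python3 - <<'E'
from h import *
T=lambda x,y:(215+x/3.6-.4,130+y/3.6-.4); S=lambda x,y:(335+(x-396)/3.6-.4,255+y/3.6-.4)
L=[('BL',T(130,35),.078,(115,65)),('BR',T(338,75),.078,(115,-65)),('FR',T(292,297),.071,(-29,-65)),('FL',T(85,255),.071,(-29,65)),('lipL',T(143,289),.082,(-42,25)),('lipR',T(222,301),.082,(-42,-25))]
M=[('BR',S(433,255),.078,(115,-65)),('BL',S(645,257),.078,(115,65))]
src=[];dst=[]
for n,LL in(('top',L),('scene',M)):
    for k,uv,z,m in LL:
        P=onz(n,uv,z); print(n,k,P.round(4)); src.append(m);dst.append(P[:2]*1000)
src=np.array(src,float);dst=np.array(dst)
ms,md=src.mean(0),dst.mean(0);H=(src-ms).T@(dst-md);a=np.arctan2(H[0,1]-H[1,0],H[0,0]+H[1,1])
R=np.array([[np.cos(a),-np.sin(a)],[np.sin(a),np.cos(a)]]);t=md-R@ms
print('yaw',np.degrees(a),'t',t);print((dst-(src@R.T+t)).round(1))
# bowl, grinder, saucer
for k,uv,z in(('bowl',(348,198),.055),('grinder',(341,249),.15)):print(k,onz('top',uv,z))
E
```

```text
top BL [0.7824 0.0733 0.078 ]
top BR [ 0.7566 -0.0552  0.078 ]
top FR [ 0.6193 -0.0272  0.071 ]
top FL [0.6455 0.0992 0.071 ]
top lipL [0.6225 0.062  0.082 ]
top lipR [0.6151 0.0144 0.082 ]
scene BR [ 0.7615 -0.0561  0.078 ]
scene BL [0.7871 0.071  0.078 ]
yaw -11.215148140855353 t [659.76647742  30.39978419]
[[-2.8  1.5]
 [-3.3  0.5]
 [ 0.7  0.5]
 [ 1.5 -0.6]
 [-1.  -1.1]
 [ 1.4  0.3]
 [ 1.6 -0.4]
 [ 1.9 -0.8]]
bowl [ 0.65398199 -0.1434189   0.055     ]
grinder [ 0.53164801 -0.12044874  0.15      ]
```

```bash
cat >> h.py <<'E'
from scipy.spatial.transform import Rotation as Ro
import json,os
S0,YAW=np.array([659.8,30.4,0]),-11.2
if os.path.exists('pose.json'): S0,YAW=(lambda d:(np.array(d[0]),d[1]))(json.load(open('pose.json')))
Rs=lambda:Ro.from_euler('z',YAW,degrees=True).as_matrix()
def Rt(a):  # tool rotation, pitched a deg below horizontal, pointing to steamer back
    b=np.radians(90-a); return Rs()@np.array([[-np.cos(b),0,np.sin(b)],[0,1,0],[-np.sin(b),0,-np.cos(b)]])
def move(tcp,a):  # tcp in steamer mm -> row
    s=monitor.observe(); R0=s['ee_rot']; W=S0+Rs()@np.array(tcp,float)
    return np.r_[Ro.from_matrix(R0.T@Rt(a)).as_rotvec(degrees=True),R0.T@(W-s['tool_pos']*1000)].round(1)
def corner(c,a,y=0,h=11): # back corner of tip (x,z) -> tcp
    b=np.radians(90-a); return [c[0]-h*np.cos(b),y,c[1]-h*np.sin(b)]
def now():
    s=monitor.observe(); t=Rs().T@(s['tool_pos']*1000-S0); z=Rs().T@s['ee_rot'][:,2]
    a=np.degrees(np.arctan2(-z[2],z[0])); b=np.radians(90-a)
    print('t',s['time'],'tcp',t.round(1),'pitch',a.round(1),'y',(Rs().T@s['ee_rot'][:,1]).round(3),'corner',[(t[0]+11*np.cos(b)).round(1),(t[2]+11*np.sin(b)).round(1)],'F',(Rs().T@s['wrist_force']).round(1),'gap',s['finger_gap'])
E
python3 -c "
from h import *
now();print(move([-120,0,210],75))"
```

```text
t 0.1 tcp [-584.5  463.9  230.2] pitch 90.0 y [ 0.091  0.996 -0.002] corner [np.float64(-573.5), np.float64(230.2)] F [ 0.  -0.2 -0.5] gap 0.08564761913504425
[  -0.8  -15.    -5.2 -504.8 -419.5   20.8]
```

>>> arm_command(
  targets=[-0.8,-15,-5.2,-505,-420,21,255,-0.8,-15,-5.2,-505,-420,21,255,-0.8,-15,-5.2,-505,-420,21,255,-0.8,-15,-5.2,-505,-420,21,255,-0.8,-15,-5.2,-505,-420,21,255,-0.8,-15,-5.2,-505,-420,21,255,-0.8,-15,-5.2,-505,-420,21,255,-0.8,-15,-5.2,-505,-420,21,255,-0.8,-15,-5.2,-505,-420,21,255,-0.8,-15,-5.2,-505,-420,21,255,-0.8,-15,-5.2,-505,-420,21,255,-0.8,-15,-5.2,-505,-420,21,255],
)

```text
time: 1.3
tool_pos: [0.511, 0.0992, 0.2118]
ee_rot: [[-0.947, 0.194, 0.255], [0.188, 0.981, -0.048], [-0.259, 0.002, -0.966]]
wrist_force: [1.2, 0.3, 0.1]
finger_gap: 0.0004
grasp_force: 0.0
```

```bash
python3 -c "
from h import *
now();print(move([-120,0,210],75))"
```

```text
t 1.3 tcp [-159.3   38.6  211.8] pitch 75.0 y [0.    1.    0.002] corner [np.float64(-148.7), np.float64(214.7)] F [1.1 0.5 0.1] gap 0.0003556658350392162
[  0.1   0.   -0.  -37.5 -38.6  11.9]
```

>>> arm_command(
  targets=[0,0,0,-37.5,-38.6,12,255,0,0,0,-37.5,-38.6,12,255,0,0,0,-37.5,-38.6,12,255],
)

```text
time: 1.6
tool_pos: [0.5416, 0.0545, 0.2093]
ee_rot: [[-0.947, 0.197, 0.253], [0.191, 0.98, -0.049], [-0.257, 0.002, -0.966]]
wrist_force: [-0.2, 0.5, 0.9]
finger_gap: -0.0004
grasp_force: 0.0
```

```bash
python3 -c "
from h import *
now();p=eyes.camera_params('wrist')
im=eyes.get_image('wrist');cv2.imwrite('pics/w1.png',im[:,:,::-1]);now()
import pickle;pickle.dump(p,open('w1.pkl','wb'));print(p['position'],p['orientation'])"
```

```text
t 1.6 tcp [-120.7    0.7  209.3] pitch 75.1 y [0.003 1.    0.002] corner [np.float64(-110.0), np.float64(212.2)] F [-0.3  0.4  0.9] gap -0.00040004304227799495
t 1.65 tcp [-121.3    1.8  209.5] pitch 75.1 y [0.001 1.    0.002] corner [np.float64(-110.6), np.float64(212.3)] F [ 0.1 -0.3  0.6] gap 4.884448008546758e-06
[0.42841271 0.07753252 0.3261841 ] [[ 0.19655529 -0.81899062 -0.53909218]
 [ 0.98049056  0.16533925  0.10630707]
 [ 0.0020686  -0.54947001  0.83551088]]
```

View pics/w1.png

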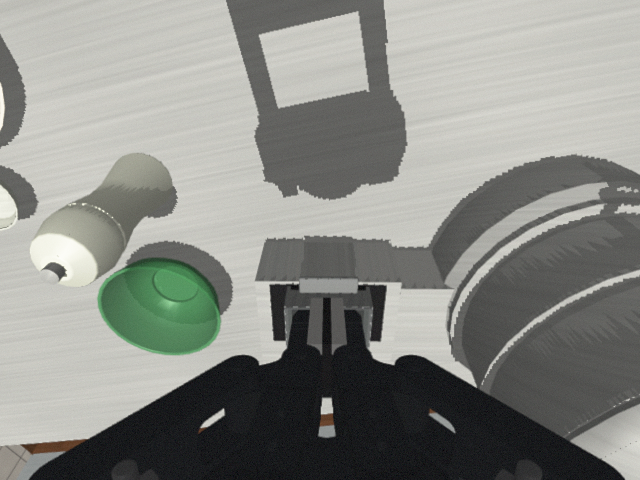

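The wrist view shows the lip as a bright strip from (301,278) to (357,292). The console's front top edge runs along row 281 from column 256 to 402, with its foot at row 237. The closed fingers point at the lip, around column 328.

Run:
```python
from h import *
import pickle;p=pickle.load(open('w1.pkl','rb'))
im=cv2.imread('pics/w1.png',0)
for r in (250,270,286):
    g=np.diff(im[r,240:420].astype(int));i=np.where(abs(g)>25)[0];print('row',r,[(240+k,g[k]) for k in i])
for c in(262,285,310,325,345,380,398):
    g=np.diff(im[225:310,c].astype(int));i=np.where(abs(g)>18)[0];print('col',c,[(225+k,g[k]) for k in i])
f=lambda uv,z:(Rs().T@(onz('w',uv,z,p)*1000-S0)).round(1)
for k,uv,z in(('lipL',(357,278),.084),('lipR',(301,278),.084),('FR',(256,281),.071),('FL',(402,282),.071),('footR',(263,238),0)):print(k,f(uv,z))
for m in((-42,25,84),(-42,-25,84),(-42,25,80),(-29,65,71),(-29,-65,71),(-29,-65,0),(-28,0,86)):print(m,proj('w',(S0+Rs()@np.array(m,float))/1000,p).round(1))
```

```text
row 250 [(np.int64(261), np.int64(-41)), (np.int64(262), np.int64(-52))]
row 270 [(np.int64(256), np.int64(-50)), (np.int64(257), np.int64(-42))]
row 286 [(np.int64(268), np.int64(-62)), (np.int64(269), np.int64(-93)), (np.int64(297), np.int64(27)), (np.int64(298), np.int64(61)), (np.int64(299), np.int64(44)), (np.int64(357), np.int64(-93)), (np.int64(385), np.int64(64)), (np.int64(386), np.int64(91)), (np.int64(400), np.int64(-57)), (np.int64(401), np.int64(-40))]
col 262 [(np.int64(249), np.int64(-21)), (np.int64(250), np.int64(-28)), (np.int64(279), np.int64(24)), (np.int64(280), np.int64(62)), (np.int64(281), np.int64(38))]
col 285 [(np.int64(236), np.int64(-22)), (np.int64(237), np.int64(-50)), (np.int64(279), np.int64(20)), (np.int64(280), np.int64(57)), (np.int64(281), np.int64(52)), (np.int64(282), np.int64(-22)), (np.int64(283), np.int64(-63)), (np.int64(284), np.int64(-78)), (np.int64(305), np.int64(40)), (np.int64(307), np.int64(-22))]
col 310 [(np.int64(235), np.int64(-36)), (np.int64(236), np.int64(-55)), (np.int64(277), np.int64(37)), (np.int64(278), np.int64(26)), (np.
[... 633 characters left out ...]
np.int64(-22))]
col 380 [(np.int64(238), np.int64(-38)), (np.int64(239), np.int64(-54)), (np.int64(281), np.int64(55)), (np.int64(282), np.int64(34)), (np.int64(283), np.int64(-48)), (np.int64(284), np.int64(-93)), (np.int64(285), np.int64(-33))]
col 398 [(np.int64(246), np.int64(-36)), (np.int64(247), np.int64(-53)), (np.int64(281), np.int64(62)), (np.int64(282), np.int64(42))]
lipL [-40.9  26.8  84. ]
lipR [-41.1 -19.9  84. ]
FR [-27.4 -60.9  71. ]
FL [-25.7  68.4  71. ]
footR [-27.  -64.7   0. ]
(-42, 25, 84) [354.9 277. ]
(-42, -25, 84) [294.8 277.2]
(-42, 25, 80) [354.5 274. ]
(-29, 65, 71) [398.6 279.1]
(-29, -65, 71) [251.2 279.6]
(-29, -65, 0) [262.6 236.4]
(-28, 0, 86) [324.9 291.5]
```

```bash
python3 - <<'E'
from h import *
new=S0+Rs()@np.array([1.5,2.3,0]);json.dump([list(new),-11.5],open('pose.json','w'))
E
cat >> h.py <<'E'
def lipc(phi,a,s=9): # corner for lip at phi resting s behind the corner
    f,b=np.radians(phi),np.radians(a); return [15-57*np.cos(f)+s*np.cos(b),83+57*np.sin(f)-s*np.sin(b)]
def rows(L): # L of (corner,pitch)
    o=[]
    for c,a in L:
        r=move(corner(c,a),a); print(r.tolist(), 'c',np.round(c,1),a)
E
python3 -c "
from h import *
now();rows([((-110,140),40),((-80,62),40)])"
```

```text
t 1.65 tcp [-122.8   -1.2  209.5] pitch 75.1 y [-0.005  1.     0.002] corner [np.float64(-112.1), np.float64(212.3)] F [ 0.1 -0.3  0.6] gap 4.884448008546758e-06
[0.2, -35.1, 0.2, 14.6, 1.0, 76.7] c [-110  140] 40
[0.2, -35.1, 0.2, 5.7, 0.7, 159.8] c [-80  62] 40
```

>>> arm_command(
  targets=[0,-8,0,4,0.2,20,255,0,-16,0,8,0.4,40,255,0.1,-24,0.1,12,0.6,60,255,0.2,-32,0.2,14.6,1,77,255,0.2,-35,0.2,13,1,90,255,0.2,-35,0.2,11,1,115,255,0.2,-35,0.2,8,1,140,255,0.2,-35,0.2,6,1,160,255,0.2,-35,0.2,6,1,160,255,0.2,-35,0.2,6,1,160,255],
)

```text
time: 2.65
tool_pos: [0.5763, 0.051, 0.0548]
ee_rot: [[-0.631, 0.194, 0.751], [0.123, 0.981, -0.15], [-0.766, -0.002, -0.643]]
wrist_force: [-0.7, -0.1, 1.1]
finger_gap: 0.0
grasp_force: 0.0
```

```bash
python3 -c "
from h import *
now();p=eyes.camera_params('wrist')
im=eyes.get_image('wrist');cv2.imwrite('pics/w2.png',im[:,:,::-1])
import pickle;pickle.dump(p,open('w2.pkl','wb'))
for m in((-42,25,84),(-42,-25,84),(-42,25,80),(-29,65,71),(-29,-65,71),(-28,0,84)):print(m,proj('w',(S0+Rs()@np.array(m,float))/1000,p).round(1))
rows([((-36,62),40)]+[(lipc(f,a),a) for f,a in((-9,40),(-3,40),(3,40))])"
```

```text
t 2.65 tcp [-87.4   1.3  54.8] pitch 40.0 y [-0.005  1.    -0.002] corner [np.float64(-80.4), np.float64(63.3)] F [-0.6 -0.2  1.1] gap 2.1555068502604257e-05
(-42, 25, 84) [370.1 388. ]
(-42, -25, 84) [274.3 387.8]
(-42, 25, 80) [369.8 379.9]
(-29, 65, 71) [436.7 363.5]
(-29, -65, 71) [208.  362.9]
(-28, 0, 84) [322.4 388. ]
[0.2, 0.1, 0.2, -26.3, -1.4, 35.0] c [-36  62] 40
[0.2, 0.1, 0.2, -32.2, -1.4, 32.2] c [-34.4  68.3] 40
[0.2, 0.1, 0.2, -36.3, -1.5, 27.9] c [-35.   74.2] 40
[0.2, 0.1, 0.2, -40.9, -1.5, 24.1] c [-35.   80.2] 40
```

View pics/w2.png

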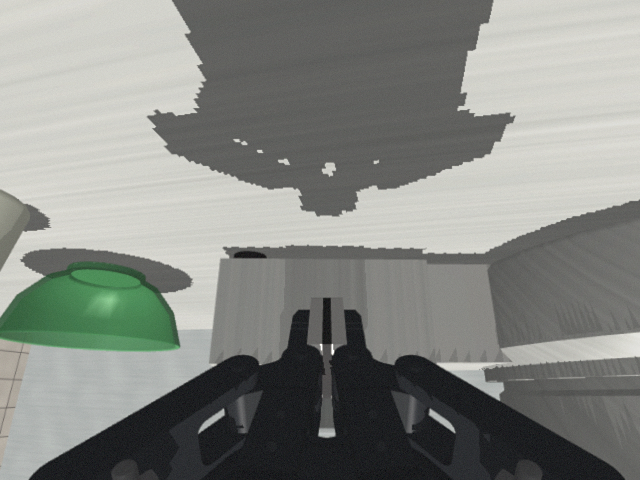

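The console's top front edge shows at columns 209 to 437, row 362. The estimate predicted (208,363) and (437,363), so the pose is confirmed. Next I go under the lip and lift.

>>> arm_command(
  targets=[0,0,0,-13,-0.7,17,255,0,0,0,-26.3,-1.4,35,255,0,0,0,-26.3,-1.4,35,255,0,0,0,-29,-1.4,34,255,0,0,0,-32.2,-1.4,32,255,0,0,0,-34,-1.4,30,255,0,0,0,-36.3,-1.5,28,255,0,0,0,-38.6,-1.5,26,255,0,0,0,-41,-1.5,24,255,0,0,0,-41,-1.5,24,255],
)

```text
time: 3.7
tool_pos: [0.6202, 0.0396, 0.0711]
ee_rot: [[-0.63, 0.198, 0.751], [0.128, 0.98, -0.151], [-0.766, 0.001, -0.643]]
wrist_force: [-1.3, 0.7, -0.9]
finger_gap: 0.0002
grasp_force: 0.5
```

```bash
python3 -c "
from h import *
now();rows([(lipc(f,a),a) for f,a in((3,40),(9,42),(15,44),(21,46),(27,48),(33,51),(39,54),(45,57),(51,60),(57,64),(62,67))])"
```

```text
t 3.7 tcp [-42.2  -1.2  71.1] pitch 40.0 y [-0.001  1.     0.001] corner [np.float64(-35.1), np.float64(79.5)] F [-1.4  0.4 -0.9] gap 0.0002185011216085933
[0.1, -0.0, -0.0, -0.6, 1.2, -0.4] c [-35.   80.2] 40
[0.1, 2.0, -0.0, -5.2, 1.2, -4.1] c [-34.6  85.9] 42
[0.1, 4.0, -0.0, -10.2, 1.2, -7.3] c [-33.6  91.5] 44
[0.1, 6.0, -0.0, -15.4, 1.2, -10.0] c [-32.  97.] 46
[0.1, 8.0, -0.0, -20.9, 1.2, -12.0] c [-29.8 102.2] 48
[0.1, 11.0, -0.0, -26.4, 1.2, -13.7] c [-27.1 107.1] 51
[0.1, 14.0, -0.0, -32.0, 1.2, -14.8] c [-24.  111.6] 54
[0.1, 17.0, -0.0, -37.7, 1.2, -15.3] c [-20.4 115.8] 57
[0.1, 20.0, 0.0, -43.3, 1.2, -15.1] c [-16.4 119.5] 60
[0.1, 24.0, 0.0, -48.8, 1.2, -14.6] c [-12.1 122.7] 64
[0.1, 27.0, 0.0, -53.3, 1.2, -13.7] c [ -8.2 125. ] 67
```

>>> arm_command(
  targets=[0,1,0,-3,0.5,-2.2,255,0,2,0,-5.2,1,-4.1,255,0,3,0,-7.7,1.2,-5.7,255,0,4,0,-10.2,1.2,-7.3,255,0,5,0,-12.8,1.2,-8.7,255,0,6,0,-15.4,1.2,-10,255,0,7,0,-18,1.2,-11,255,0,8,0,-20.9,1.2,-12,255,0,9.5,0,-23.6,1.2,-12.9,255,0,11,0,-26.4,1.2,-13.7,255,0,12.5,0,-29.2,1.2,-14.3,255,0,14,0,-32,1.2,-14.8,255],
)

```text
time: 4.9
tool_pos: [0.6293, 0.0388, 0.1045]
ee_rot: [[-0.794, 0.198, 0.574], [0.161, 0.98, -0.115], [-0.586, 0.001, -0.811]]
wrist_force: [-1.2, 0.3, -0.6]
finger_gap: 0.0001
grasp_force: 0.2
```

```bash
python3 -c "
from h import *
now();rows([(lipc(f,a),a) for f,a in((42,55.5),(45,57),(48,58.5),(51,60),(54,62),(57,64),(60,66),(62,67))])
sc=eyes.get_image('scene')[240:360,320:460,::-1];cv2.imwrite('pics/s2.png',cv2.convertScaleAbs(cv2.resize(sc,None,fx=4,fy=4,interpolation=2),alpha=1.5))"
```

```text
t 4.9 tcp [-33.   -0.2 104.5] pitch 54.2 y [-0.001  1.     0.001] corner [np.float64(-24.1), np.float64(110.9)] F [-1.3  0.  -0.6] gap 0.0001408813464079595
[0.1, 1.3, 0.0, -3.1, 0.2, -1.5] c [-22.3 113.7] 55.5
[0.1, 2.8, 0.0, -5.8, 0.2, -2.3] c [-20.4 115.8] 57
[0.1, 4.3, 0.0, -8.6, 0.2, -3.0] c [-18.4 117.7] 58.5
[0.1, 5.8, 0.0, -11.3, 0.2, -3.6] c [-16.4 119.5] 60
[0.1, 7.8, 0.0, -14.1, 0.2, -4.1] c [-14.3 121.2] 62
[0.1, 9.8, 0.0, -16.8, 0.2, -4.4] c [-12.1 122.7] 64
[0.1, 11.8, 0.0, -19.5, 0.2, -4.6] c [ -9.8 124.1] 66
[0.1, 12.8, 0.0, -21.4, 0.2, -4.6] c [ -8.2 125. ] 67
```

View pics/s2.png

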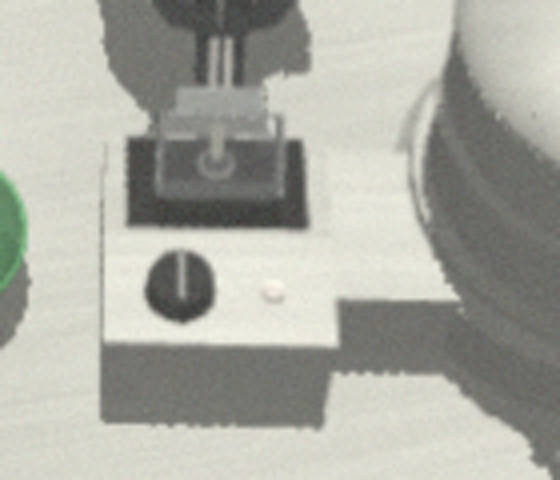

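The guard is up on the finger: lip at about (220,100) in the crop, toggle seen through the clear top at (217,160). I'll raise it further.

>>> arm_command(
  targets=[0,1.3,0,-3,0.2,-1.5,255,0,2.8,0,-5.8,0.2,-2.3,255,0,4.3,0,-8.6,0.2,-3,255,0,5.8,0,-11.3,0.2,-3.6,255,0,7.8,0,-14.1,0.2,-4.1,255,0,9.8,0,-16.8,0.2,-4.4,255,0,11.8,0,-19.5,0.2,-4.6,255,0,12.8,0,-21.4,0.2,-4.6,255,0,12.8,0,-21.4,0.2,-4.6,255],
)

```text
time: 5.85
tool_pos: [0.6446, 0.0359, 0.1214]
ee_rot: [[-0.901, 0.199, 0.386], [0.183, 0.98, -0.077], [-0.394, 0.001, -0.919]]
wrist_force: [-0.5, 0.2, -0.6]
finger_gap: -0.0005
grasp_force: 0.1
```

```bash
python3 -c "
from h import *
now();N=8;c0,c1=np.array([-8.2,125]),np.array([-31,95])
# slide down along finger: s from 9 upward, ending pitch 85 at (-31,93)
def phi(c,a):
    b=np.radians(a);k=np.sin(b)*c[0]+np.cos(b)*c[1]-(np.sin(b)*15+np.cos(b)*83)
    return np.degrees(np.arccos(-k/57))-(90-a)
W=[((-10,122),72),((-14,118),75),((-18,115),78),((-22,112),80),((-26,109),83),((-29,106),85),((-30.5,102),85),((-31,98),85),((-31,94),85)]
rows(W)
for c,a in W: f=phi(c,a);print(round(f,1),'s',round((83+57*np.sin(np.radians(f))-c[1])/np.sin(np.radians(a)),1))
"
```

```text
t 5.85 tcp [-17.5   0.  121.4] pitch 66.8 y [-0.001  1.     0.001] corner [np.float64(-7.3), np.float64(125.7)] F [-0.5  0.1 -0.6] gap -0.000484174179464718
[0.1, 5.2, 0.0, 3.9, -0.0, 1.4] c [-10 122] 72
[0.1, 8.2, 0.0, 9.1, -0.0, 2.9] c [-14 118] 75
[0.1, 11.2, 0.0, 13.8, -0.0, 3.5] c [-18 115] 78
[0.1, 13.2, 0.0, 18.6, -0.0, 4.3] c [-22 112] 80
[0.1, 16.2, 0.0, 23.3, -0.0, 4.9] c [-26 109] 83
[0.1, 18.2, 0.0, 27.1, -0.0, 6.2] c [-29 106] 85
[0.1, 18.2, 0.0, 30.1, -0.0, 9.2] c [-30.5 102. ] 85
[0.1, 18.2, 0.0, 32.1, -0.0, 12.7] c [-31  98] 85
[0.1, 18.2, 0.0, 33.7, -0.0, 16.4] c [-31  94] 85
60.1 s 11.0
55.6 s 12.4
51.3 s 12.8
46.6 s 12.6
41.8 s 12.1
37.8 s 12.0
35.0 s 13.7
33.6 s 16.6
33.1 s 20.2
```

>>> arm_command(
  targets=[0,5.2,0,3.9,0,1.4,255,0,8.2,0,9.1,0,2.9,255,0,11.2,0,13.8,0,3.5,255,0,13.2,0,18.6,0,4.3,255,0,16.2,0,23.3,0,4.9,255,0,18.2,0,27.1,0,6.2,255,0,18.2,0,30.1,0,9.2,255,0,18.2,0,32.1,0,12.7,255,0,18.2,0,33.7,0,16.4,255,0,18.2,0,33.7,0,16.4,255],
)

```text
time: 6.85
tool_pos: [0.6147, 0.042, 0.0893]
ee_rot: [[-0.977, 0.198, 0.073], [0.197, 0.98, -0.015], [-0.075, 0.0, -0.997]]
wrist_force: [-11.6, 1.8, 3.4]
finger_gap: -0.0
grasp_force: 6.0
```

```bash
python3 -c "
from h import *
now();rows([((x,93),85) for x in (-28,-24,-20,-16,-12,-8)])
sc=eyes.get_image('scene')[240:360,320:460,::-1];cv2.imwrite('pics/s3.png',cv2.convertScaleAbs(cv2.resize(sc,None,fx=4,fy=4,interpolation=2),alpha=1.5))"
```

```text
t 6.85 tcp [-48.    0.1  89.3] pitch 85.7 y [-0.001  1.     0.   ] corner [np.float64(-37.0), np.float64(90.1)] F [-11.7  -0.6   3.4] gap -2.1792466629622035e-05
[0.0, -0.7, 0.1, -9.2, -0.1, -2.1] c [-28  93] 85
[0.0, -0.7, 0.1, -13.2, -0.1, -1.8] c [-24  93] 85
[0.0, -0.7, 0.1, -17.2, -0.1, -1.5] c [-20  93] 85
[0.0, -0.7, 0.1, -21.2, -0.1, -1.2] c [-16  93] 85
[0.0, -0.7, 0.1, -25.2, -0.1, -0.9] c [-12  93] 85
[0.0, -0.7, 0.1, -29.2, -0.2, -0.6] c [-8 93] 85
```

View pics/s3.png

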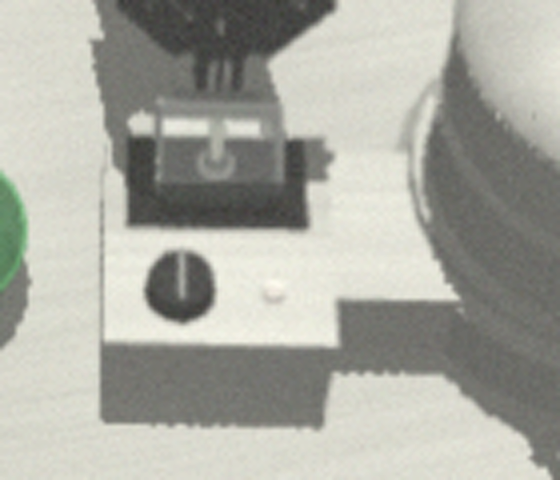

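```bash
python3 -c "
from h import *
for f in (-3,5,15,25,35,40):
  r=np.radians(f);P=lambda R,d,y:(S0+Rs()@np.array([15-R*np.cos(r)+d*np.sin(r),y,83+R*np.sin(r)+d*np.cos(r)]))/1000
  q=lambda R,d,y:((proj('scene',P(R,d,y))-[320,240])*4).round(0).tolist()
  print(f,'lip',q(57,0,25),'topfront',q(43,27,36),'tophinge',q(0,27,36))
print('toggle off',((proj('scene',(S0+Rs()@np.array([-20,0,99.]))/1000)-[320,240])*4).round(),'on',((proj('scene',(S0+Rs()@np.array([3.5,0,101.]))/1000)-[320,240])*4).round())
now()
sc=eyes.get_image('scene')[250:300,345:405,::-1];a=cv2.convertScaleAbs(cv2.resize(sc,None,fx=7,fy=7,interpolation=2),alpha=1.6)
sc=eyes.get_image('top')[170:220,240:292,::-1];b=cv2.convertScaleAbs(cv2.resize(sc,None,fx=7,fy=7,interpolation=2),alpha=1.9)
cv2.imwrite('pics/s4.png',np.hstack([a,b]))"
```

```text
-3 lip [255.0, 107.0] topfront [278.0, 98.0] tophinge [282.0, 158.0]
5 lip [256.0, 100.0] topfront [279.0, 97.0] tophinge [283.0, 163.0]
15 lip [257.0, 93.0] topfront [281.0, 99.0] tophinge [283.0, 171.0]
25 lip [259.0, 88.0] topfront [282.0, 104.0] tophinge [283.0, 179.0]
35 lip [260.0, 86.0] topfront [284.0, 111.0] tophinge [283.0, 187.0]
40 lip [261.0, 87.0] topfront [284.0, 115.0] tophinge [283.0, 192.0]
toggle off [216. 119.] on [217. 151.]
t 6.9 tcp [-47.9   0.1  89.5] pitch 85.7 y [-0.001  1.     0.   ] corner [np.float64(-36.9), np.float64(90.3)] F [-13.8   0.2   4.5] gap -0.00018631492804614525
```

View pics/s4.png

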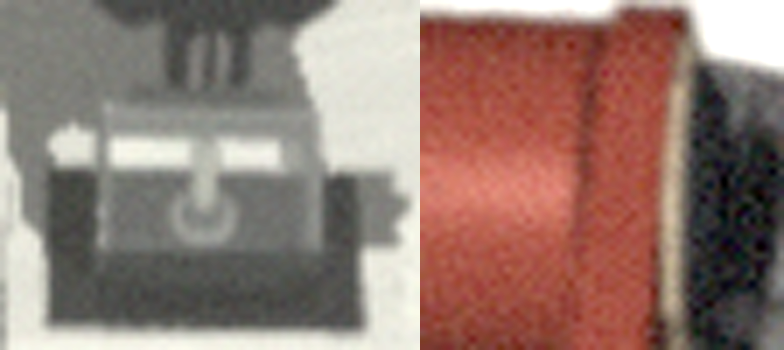

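The guard is still partly open (about 25°), but the finger feels 12–14 N. Its own geometry explains this: the lip has caught on a shoulder of the finger behind the pad as I slid down. I'll back off, then lift again from below with the lip already behind that shoulder.

>>> arm_command(
  targets=[0,0,0,3,0,-3,255,0,0,0,6,0,-6,255,0,0,0,8,0,-9,255,0,0,0,12,0,-10,255,0,0,0,16,0,-10,255,0,0,0,22,0,-10,255,0,0,0,30,0,-10,255,0,0,0,40,0,-10,255,0,0,0,50,0,-10,255,0,0,0,60,0,-10,255,0,0,0,60,0,-10,255],
)

```text
time: 8.1
tool_pos: [0.5589, 0.0533, 0.0969]
ee_rot: [[-0.977, 0.198, 0.084], [0.197, 0.98, -0.016], [-0.085, 0.001, -0.996]]
wrist_force: [0.5, -0.1, -0.7]
finger_gap: 0.0001
grasp_force: 0.0
```

```bash
python3 -c "
from h import *
now();rows([((-90,60),72),((-70,43),72),((-37,43),72)])
sc=eyes.get_image('scene')[250:300,335:405,::-1];a=cv2.convertScaleAbs(cv2.resize(sc,None,fx=7,fy=7,interpolation=2),alpha=1.6)
cv2.imwrite('pics/s5.png',a)"
```

```text
t 8.1 tcp [-1.049e+02  1.000e-01  9.690e+01] pitch 85.1 y [-0.001  1.     0.001] corner [np.float64(-94.0), np.float64(97.8)] F [ 0.5 -0.  -0.7] gap 7.749789372603557e-05
[0.1, -13.1, 0.1, -1.0, -0.1, 40.5] c [-90  60] 72
[0.1, -13.1, 0.1, -19.5, -0.2, 59.2] c [-70  43] 72
[0.1, -13.1, 0.1, -52.4, -0.2, 62.0] c [-37  43] 72
```

View pics/s5.png

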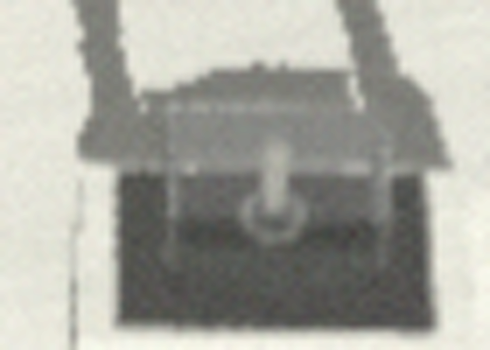

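The guard is shut again: top front edge at row 103, toggle at (275,170) still leaning to the front. I'll re-approach from below, lower down.

>>> arm_command(
  targets=[0,-6.5,0,4,0,20,255,0,-13.1,0,-1,0,40,255,0,-13.1,0,-10,0,50,255,0,-13.1,0,-19.5,0,59,255,0,-13.1,0,-30,0,60,255,0,-13.1,0,-40,0,61,255,0,-13.1,0,-48,0,61.7,255,0,-13.1,0,-52.4,-0.2,62,255,0,-13.1,0,-52.4,-0.2,62,255],
)

```text
time: 9.05
tool_pos: [0.618, 0.0412, 0.0409]
ee_rot: [[-0.931, 0.199, 0.305], [0.189, 0.98, -0.06], [-0.311, 0.001, -0.95]]
wrist_force: [-0.9, 0.1, 0.4]
finger_gap: 0.0003
grasp_force: 0.0
```

```bash
cat >> h.py <<'E'
def phi(c,a):
    b=np.radians(a);k=np.sin(b)*c[0]+np.cos(b)*c[1]-(np.sin(b)*15+np.cos(b)*83)
    f=np.degrees(np.arccos(-k/57))-(90-a); return round(f,1),round((83+57*np.sin(np.radians(f))-c[1])/np.sin(np.radians(a)),1)
E
python3 -c "
from h import *
now();W=[((-36,48),72)]+[((-34.5,z),72) for z in (53,58,63,68,73,78,83,88,93)]
rows(W);print([phi(*w) for w in W])"
```

```text
t 9.05 tcp [-44.6  -0.   40.9] pitch 71.9 y [-0.001  1.     0.001] corner [np.float64(-34.2), np.float64(44.4)] F [-0.9 -0.1  0.4] gap 0.00030668545591568824
[0.1, 0.1, 0.0, 0.6, 0.0, -4.1] c [-36  48] 72
[0.1, 0.1, 0.0, -2.4, 0.0, -8.3] c [-34.5  53. ] 72
[0.1, 0.1, 0.0, -3.9, 0.1, -13.1] c [-34.5  58. ] 72
[0.1, 0.1, 0.0, -5.5, 0.1, -17.8] c [-34.5  63. ] 72
[0.1, 0.1, 0.0, -7.0, 0.1, -22.6] c [-34.5  68. ] 72
[0.1, 0.1, 0.0, -8.6, 0.1, -27.4] c [-34.5  73. ] 72
[0.1, 0.1, 0.0, -10.2, 0.1, -32.1] c [-34.5  78. ] 72
[0.1, 0.1, 0.0, -11.7, 0.1, -36.9] c [-34.5  83. ] 72
[0.1, 0.1, 0.0, -13.3, 0.1, -41.6] c [-34.5  88. ] 72
[0.1, 0.1, 0.0, -14.8, 0.1, -46.4] c [-34.5  93. ] 72
[(np.float64(nan), np.float64(nan)), (np.float64(-9.3), np.float64(21.8)), (np.float64(-2.0), np.float64(24.2)), (np.float64(2.9), np.float64(24.0)), (np.float64(6.9), np.float64(22.9)), (np.float64(10.3), np.float64(21.3)), (np.float64(13.5), np.float64(19.2)), (np.float64(16.3), np.float64(16.8)), (np.float64(19.0), np.float64(14.2)), (np.float64(21.5), np.float64(11.4))]h.py:36: RuntimeWarning: invalid value encountered in arccos
  f=np.degrees(np.arccos(-k/57))-(90-a); return round(f,1),round((83+57*np.sin(np.radians(f))-c[1])/np.sin(np.radians(a)),1)
```

```bash
python3 -c "
from h import *
now();W=[((-35,50),72),((-34.5,55),72),((-34.5,60),73),((-34.5,65),74),((-34,70),75),((-33,75),76),((-30,78),77),((-27,80),78.5),((-24,83),80),((-22.5,86),81)]
rows(W);print([phi(*w) for w in W])"
```

```text
t 9.05 tcp [-44.6  -0.   40.9] pitch 71.9 y [-0.001  1.     0.001] corner [np.float64(-34.2), np.float64(44.4)] F [-0.9 -0.1  0.4] gap 0.00030668545591568824
[0.1, 0.1, 0.0, -1.0, 0.0, -5.6] c [-35  50] 72
[0.1, 0.1, 0.0, -3.0, 0.1, -10.2] c [-34.5  55. ] 72
[0.1, 1.1, 0.0, -4.6, 0.1, -15.2] c [-34.5  60. ] 73
[0.1, 2.1, 0.0, -6.1, 0.1, -20.1] c [-34.5  65. ] 74
[0.1, 3.1, 0.0, -8.2, 0.1, -24.9] c [-34  70] 75
[0.1, 4.1, 0.0, -10.7, 0.1, -29.6] c [-33  75] 76
[0.1, 5.1, 0.0, -14.5, 0.1, -31.7] c [-30  78] 77
[0.1, 6.6, 0.0, -18.0, 0.1, -32.9] c [-27  80] 78.5
[0.1, 8.1, 0.0, -21.8, 0.1, -35.1] c [-24  83] 80
[0.1, 9.1, 0.0, -24.2, 0.1, -37.7] c [-22.5  86. ] 81
[(np.float64(nan), np.float64(nan)), (np.float64(-5.9), np.float64(23.3)), (np.float64(1.5), np.float64(25.6)), (np.float64(6.8), np.float64(25.8)), (np.float64(12.2), np.float64(25.9)), (np.float64(17.7), np.float64(26.1)), (np.float64(24.9), np.float64(29.8)), (np.float64(31.4), np.float64(33.4)), (np.float64(37.6), np.float64(35.3)), (np.float64(41.1), np.float64(34.9))]h.py:36: RuntimeWarning: invalid value encountered in arccos
  f=np.degrees(np.arccos(-k/57))-(90-a); return round(f,1),round((83+57*np.sin(np.radians(f))-c[1])/np.sin(np.radians(a)),1)
```

>>> arm_command(
  targets=[0,0,0,-1,0,-5.6,255,0,0,0,-2,0,-8,255,0,0,0,-3,0,-10.2,255,0,0.5,0,-3.8,0,-12.7,255,0,1.1,0,-4.6,0,-15.2,255,0,1.6,0,-5.3,0,-17.6,255,0,2.1,0,-6.1,0,-20.1,255,0,2.6,0,-7.1,0,-22.5,255,0,3.1,0,-8.2,0,-24.9,255,0,3.6,0,-9.4,0,-27.2,255,0,4.1,0,-10.7,0,-29.6,255,0,4.1,0,-10.7,0,-29.6,255],
)

```text
time: 10.25
tool_pos: [0.6166, 0.0415, 0.0711]
ee_rot: [[-0.952, 0.198, 0.232], [0.193, 0.98, -0.046], [-0.237, 0.001, -0.972]]
wrist_force: [-6.4, 2.0, 1.0]
finger_gap: 0.0002
grasp_force: 3.1
```

```bash
python3 -c "
from h import *
now();W=[((-33,75),76),((-30,78),77),((-27,80),78.5),((-24,83),80),((-22.5,86),81)]
rows(W)
im=eyes.get_image('scene');cv2.imwrite('pics/s6.png',im[:,:,::-1]);
g=im[250:300,374].mean(1).astype(int);print(g.tolist());print(im[250:300,385].mean(1).astype(int).tolist())"
```

```text
t 10.25 tcp [-46.   -0.1  71.1] pitch 76.3 y [-0.001  1.     0.001] corner [np.float64(-35.3), np.float64(73.8)] F [-6.6  0.7  1. ] gap 0.0001571360978127255
[0.1, -0.3, 0.0, -2.6, 0.1, -0.6] c [-33  75] 76
[0.1, 0.7, 0.0, -6.2, 0.1, -3.0] c [-30  78] 77
[0.1, 2.2, 0.0, -9.6, 0.1, -4.5] c [-27  80] 78.5
[0.1, 3.7, 0.0, -13.2, 0.1, -7.0] c [-24  83] 80
[0.1, 4.7, 0.0, -15.4, 0.1, -9.8] c [-22.5  86. ] 81
[73, 67, 63, 44, 40, 43, 47, 46, 48, 54, 52, 52, 55, 63, 87, 107, 92, 86, 86, 92, 101, 111, 115, 115, 114, 114, 112, 114, 111, 102, 91, 84, 86, 83, 70, 55, 52, 55, 54, 53, 51, 44, 45, 49, 50, 45, 65, 110, 143, 150]
[45, 48, 47, 46, 45, 50, 64, 75, 79, 80, 86, 86, 84, 81, 85, 98, 90, 89, 87, 86, 90, 99, 102, 107, 108, 80, 70, 71, 68, 70, 69, 69, 68, 68, 49, 52, 53, 57, 48, 55, 49, 49, 45, 48, 52, 43, 61, 109, 141, 149]
```

The 6.6 N again points to friction. The pads grip the lip, and a steep finger (pitch much greater than the guard angle) wedges it against the hinge. The shallow lift was free of force, so I'll back off straight forward and redo it shallow, steepening only as the finger moves in.

>>> arm_command(
  targets=[0,0,0,4,0,0,255,0,0,0,8,0,0,255,0,0,0,14,0,0,255,0,0,0,22,0,0,255,0,0,0,32,0,0,255,0,0,0,45,0,0,255,0,0,0,45,0,0,255],
)

```text
time: 11.0
tool_pos: [0.5726, 0.0503, 0.0594]
ee_rot: [[-0.952, 0.198, 0.234], [0.192, 0.98, -0.046], [-0.239, 0.001, -0.971]]
wrist_force: [-0.4, 0.4, -0.3]
finger_gap: 0.0
grasp_force: 0.0
```

```bash
python3 -c "
from h import *
now();W=[((-80,62),60),((-80,62),42),((-36,62),42),((-35,68),42),((-35,74),42)]
rows(W)"
```

```text
t 11.0 tcp [-90.9  -0.2  59.4] pitch 76.2 y [-0.002  1.     0.001] corner [np.float64(-80.2), np.float64(62.0)] F [-0.5  0.3 -0.3] gap 4.506522634862253e-06
[0.1, -16.2, 0.1, -0.6, 0.2, 3.1] c [-80  62] 60
[0.1, -34.2, 0.1, -2.1, 0.2, 6.2] c [-80  62] 42
[0.1, -34.2, 0.1, -44.8, 0.1, 16.7] c [-36  62] 42
[0.1, -34.2, 0.1, -47.2, 0.1, 11.2] c [-35  68] 42
[0.1, -34.2, 0.1, -48.7, 0.1, 5.3] c [-35  74] 42
```

>>> arm_command(
  targets=[0,-8,0,0,0,2,255,0,-16,0,-0.6,0,3,255,0,-24,0,-1.2,0,4.5,255,0,-32,0,-2,0,6,255,0,-34.2,0,-12,0,8.5,255,0,-34.2,0,-24,0,11.5,255,0,-34.2,0,-36,0,14.5,255,0,-34.2,0,-44.8,0,16.7,255,0,-34.2,0,-44.8,0,16.7,255,0,-34.2,0,-46,0,14,255,0,-34.2,0,-47.2,0,11.2,255,0,-34.2,0,-47.2,0,11.2,255],
)

```text
time: 12.2
tool_pos: [0.6228, 0.0404, 0.0622]
ee_rot: [[-0.653, 0.198, 0.731], [0.133, 0.98, -0.147], [-0.746, 0.002, -0.666]]
wrist_force: [0.4, -0.3, 0.2]
finger_gap: -0.0
grasp_force: 0.0
```

```bash
python3 -c "
from h import *
now();W=[(lipc(f,a,10),a) for f,a in((-3,42),(1,42),(5,43),(9,44),(13,45),(17,47),(21,49))]
W+=[((-29.5,93),52)]
rows(W);print([phi(*w) for w in W])"
```

```text
t 12.2 tcp [-39.8   0.1  62.2] pitch 41.8 y [-0.001  1.     0.002] corner [np.float64(-32.4), np.float64(70.4)] F [ 0.4 -0.2  0.2] gap -7.724471562946588e-06
[0.1, 0.2, -0.0, -0.8, -0.1, -3.6] c [-34.5  73.3] 42
[0.1, 0.2, -0.0, -3.8, -0.1, -6.3] c [-34.6  77.3] 42
[0.1, 1.2, -0.0, -6.7, -0.1, -8.9] c [-34.5  81.1] 43
[0.1, 2.2, -0.0, -9.8, -0.1, -11.4] c [-34.1  85. ] 44
[0.1, 3.2, -0.0, -13.0, -0.1, -13.6] c [-33.5  88.8] 45
[0.1, 5.2, -0.0, -16.3, -0.1, -15.8] c [-32.7  92.4] 47
[0.1, 7.2, -0.0, -19.6, -0.0, -17.8] c [-31.7  95.9] 49
[0.1, 10.2, -0.0, -19.0, -0.1, -14.8] c [-29.5  93. ] 52
[(np.float64(-3.0), np.float64(10.0)), (np.float64(1.0), np.float64(10.0)), (np.float64(5.0), np.float64(10.0)), (np.float64(9.0), np.float64(10.0)), (np.float64(13.0), np.float64(10.0)), (np.float64(17.0), np.float64(10.0)), (np.float64(21.0), np.float64(10.0)), (np.float64(21.5), np.float64(13.8))]
```

>>> arm_command(
  targets=[0,0,0,-0.8,0,-3.6,255,0,0,0,-2.3,0,-5,255,0,0,0,-3.8,0,-6.3,255,0,1.2,0,-6.7,0,-8.9,255,0,2.2,0,-9.8,0,-11.4,255,0,3.2,0,-13,0,-13.6,255,0,4.2,0,-14.6,0,-14.7,255,0,5.2,0,-16.3,0,-15.8,255,0,6.2,0,-18,0,-16.8,255,0,7.2,0,-19.6,0,-17.8,255,0,7.2,0,-19.6,0,-17.8,255],
)

```text
time: 13.3
tool_pos: [0.623, 0.0403, 0.0887]
ee_rot: [[-0.739, 0.198, 0.643], [0.151, 0.98, -0.129], [-0.656, 0.002, -0.755]]
wrist_force: [-0.1, 0.8, -0.3]
finger_gap: 0.0002
grasp_force: 0.3
```

```bash
python3 -c "
from h import *
now();W=[((-30,94),51),((-28,93),54),((-26,92),57),((-24,92),60)]
rows(W);print([phi(*w) for w in W])"
```

```text
t 13.3 tcp [-39.5   0.   88.7] pitch 49.0 y [-0.001  1.     0.002] corner [np.float64(-31.2), np.float64(95.9)] F [-0.3  0.8 -0.3] gap 0.0001746847959147952
[0.1, 2.0, -0.0, 0.3, -0.0, 1.9] c [-30  94] 51
[0.1, 5.0, -0.0, -0.6, -0.0, 3.3] c [-28  93] 54
[0.1, 8.0, -0.0, -1.5, -0.0, 4.8] c [-26  92] 57
[0.1, 11.0, -0.0, -3.1, -0.0, 5.6] c [-24  92] 60
[(np.float64(21.5), np.float64(12.8)), (np.float64(23.5), np.float64(15.8)), (np.float64(25.9), np.float64(18.9)), (np.float64(29.1), np.float64(21.6))]
```

>>> arm_command(
  targets=[0,1,0,0.2,0,1,255,0,2,0,0.3,0,1.9,255,0,3.5,0,0,0,2.6,255,0,5,0,-0.6,0,3.3,255,0,6.5,0,-1,0,4,255,0,8,0,-1.5,0,4.8,255,0,8,0,-1.5,0,4.8,255],
)

```text
time: 14.0
tool_pos: [0.6275, 0.0393, 0.0858]
ee_rot: [[-0.822, 0.198, 0.534], [0.167, 0.98, -0.107], [-0.544, 0.002, -0.839]]
wrist_force: [-0.8, -0.1, -0.5]
finger_gap: -0.0004
grasp_force: 0.3
```

```bash
python3 -c "
from h import *
now();W=[((-24,91),59),((-22,90.5),62),((-20,90.5),65),((-18,90.5),67),((-16,90.5),69)]
rows(W);print([phi(*w) for w in W])"
```

```text
t 14.0 tcp [-34.9  -0.1  85.8] pitch 57.0 y [-0.001  1.     0.002] corner [np.float64(-25.7), np.float64(91.8)] F [-0.7 -0.2 -0.5] gap -0.00039196909994605245
[0.1, 2.0, -0.0, -1.0, 0.1, 1.2] c [-24  91] 59
[0.1, 5.0, -0.0, -2.4, 0.1, 2.1] c [-22.   90.5] 62
[0.1, 8.0, 0.0, -4.2, 0.1, 2.6] c [-20.   90.5] 65
[0.1, 10.0, 0.0, -5.9, 0.1, 3.3] c [-18.   90.5] 67
[0.1, 12.0, 0.0, -7.7, 0.1, 4.1] c [-16.   90.5] 69
[(np.float64(28.1), np.float64(21.9)), (np.float64(31.2), np.float64(25.0)), (np.float64(34.9), np.float64(27.7)), (np.float64(38.2), np.float64(30.2)), (np.float64(41.6), np.float64(32.5))]
```

```bash
python3 -c "
from h import *
W=[((-24,91),60),((-22.5,90.5),64),((-21,90.5),68),((-20,90.5),71),((-18,90.5),72),((-16,90.5),73),((-14,90.5),74),((-12,90.5),75)]
rows(W);print([phi(*w) for w in W])"
```

```text
[0.1, 3.0, -0.0, -1.0, 0.1, 1.0] c [-24  91] 60
[0.1, 7.0, 0.0, -2.1, 0.1, 1.5] c [-22.5  90.5] 64
[0.1, 11.0, 0.0, -3.4, 0.1, 1.5] c [-21.   90.5] 68
[0.1, 14.0, 0.0, -4.4, 0.1, 1.5] c [-20.   90.5] 71
[0.1, 15.0, 0.0, -6.1, 0.1, 2.4] c [-18.   90.5] 72
[0.1, 16.0, 0.0, -7.9, 0.1, 3.3] c [-16.   90.5] 73
[0.1, 17.0, 0.0, -9.6, 0.1, 4.2] c [-14.   90.5] 74
[0.1, 18.0, 0.0, -11.3, 0.1, 5.1] c [-12.   90.5] 75
[(np.float64(28.5), np.float64(22.2)), (np.float64(31.7), np.float64(25.0)), (np.float64(35.6), np.float64(27.7)), (np.float64(38.5), np.float64(29.6)), (np.float64(41.3), np.float64(31.7)), (np.float64(44.2), np.float64(33.7)), (np.float64(47.1), np.float64(35.6)), (np.float64(49.9), np.float64(37.4))]
```

>>> arm_command(
  targets=[0,1.5,0,-0.5,0,0.5,255,0,3,0,-1,0,1,255,0,5,0,-1.6,0,1.3,255,0,7,0,-2.1,0,1.5,255,0,9,0,-2.8,0,1.5,255,0,11,0,-3.4,0,1.5,255,0,12.5,0,-3.9,0,1.5,255,0,14,0,-4.4,0,1.5,255,0,15,0,-6.1,0,2.4,255,0,15,0,-6.1,0,2.4,255],
)

```text
time: 15.0
tool_pos: [0.6321, 0.0383, 0.0857]
ee_rot: [[-0.933, 0.198, 0.299], [0.189, 0.98, -0.06], [-0.305, 0.001, -0.952]]
wrist_force: [-4.7, 2.1, 1.8]
finger_gap: -0.0003
grasp_force: 2.3
```

```bash
python3 -c "
from h import *
now();W=[((-16,90.5),73),((-14,90.5),74),((-12,90.5),75),((-10,90.5),76),((-8,90.5),77),((-6,90.5),78)]
rows(W);print([phi(*w) for w in W])"
```

```text
t 15.0 tcp [-30.2  -0.1  85.7] pitch 72.2 y [-0.001  1.     0.001] corner [np.float64(-19.7), np.float64(89.1)] F [-5.1  1.1  1.8] gap -0.0003472804089397463
[0.1, 0.8, 0.0, -4.0, 0.1, -0.4] c [-16.   90.5] 73
[0.1, 1.8, 0.0, -5.9, 0.1, 0.0] c [-14.   90.5] 74
[0.1, 2.8, 0.0, -7.8, 0.1, 0.5] c [-12.   90.5] 75
[0.1, 3.8, 0.0, -9.7, 0.1, 0.9] c [-10.   90.5] 76
[0.1, 4.8, 0.0, -11.6, 0.1, 1.3] c [-8.  90.5] 77
[0.1, 5.8, 0.0, -13.6, 0.1, 1.7] c [-6.  90.5] 78
[(np.float64(44.2), np.float64(33.7)), (np.float64(47.1), np.float64(35.6)), (np.float64(49.9), np.float64(37.4)), (np.float64(52.8), np.float64(39.1)), (np.float64(55.7), np.float64(40.6)), (np.float64(58.5), np.float64(42.0))]
```

>>> arm_command(
  targets=[0,0.5,0,-1,0,0.2,255,0,1,0,-2,0,0.3,255,0,1,0,-3,0,0.6,255,0,1,0,-4,0,0.9,255,0,1,0,-4,0,0.9,255],
)

```text
time: 15.5
tool_pos: [0.6356, 0.0376, 0.0857]
ee_rot: [[-0.938, 0.198, 0.283], [0.19, 0.98, -0.056], [-0.288, 0.001, -0.958]]
wrist_force: [-4.6, 1.5, 0.7]
finger_gap: -0.0001
grasp_force: 2.1
```

```bash
python3 -c "
from h import *
now()"
```

```text
t 15.5 tcp [-26.6  -0.1  85.7] pitch 73.2 y [-0.001  1.     0.001] corner [np.float64(-16.1), np.float64(88.9)] F [-4.8  0.5  0.7] gap -5.1413733234062196e-05
```

Steady force of about 5 N, with the toggle giving way as expected. I keep pushing.

>>> arm_command(
  targets=[0,0.5,0,-1,0,0.3,255,0,1,0,-2,0,0.6,255,0,1,0,-3,0,0.9,255,0,1,0,-4,0,1.2,255,0,1,0,-5,0,1.5,255,0,1,0,-6,0,1.8,255,0,1,0,-6,0,1.8,255],
)

```text
time: 16.2
tool_pos: [0.6446, 0.0358, 0.0895]
ee_rot: [[-0.941, 0.198, 0.273], [0.191, 0.98, -0.054], [-0.278, 0.001, -0.96]]
wrist_force: [-6.5, -0.1, 9.7]
finger_gap: 0.0001
grasp_force: 0.5
```

```bash
python3 -c "
from h import *
now()"
```

```text
t 16.2 tcp [-17.4  -0.1  89.5] pitch 73.8 y [-0.001  1.     0.001] corner [np.float64(-6.9), np.float64(92.6)] F [-6.3 -1.4  9.7] gap 0.00011055790741549499
```

The corner is now at x −6.9, well past the bat's middle position, so the toggle should have snapped. The remaining force points along the lip–hinge line: the lip is against the knuckle. I draw the finger out.

>>> arm_command(
  targets=[0,0,0,1,0,-3,255,0,0,0,3,0,-6,255,0,0,0,6,0,-9,255,0,0,0,10,0,-11,255,0,0,0,15,0,-13,255,0,0,0,20,0,-14,255,0,0,0,26,0,-15,255,0,0,0,33,0,-16,255,0,0,0,42,0,-18,255,0,0,0,55,0,-20,255,0,0,0,80,0,-22,255,0,0,0,110,0,-25,255],
)

```text
time: 17.4
tool_pos: [0.5318, 0.0585, 0.0807]
ee_rot: [[-0.942, 0.199, 0.27], [0.191, 0.98, -0.053], [-0.275, 0.001, -0.961]]
wrist_force: [-0.9, 0.2, -0.1]
finger_gap: -0.0002
grasp_force: 0.0
```

```bash
python3 -c "
from h import *
now()
f=lambda im:cv2.convertScaleAbs(cv2.resize(im,None,fx=6,fy=6,interpolation=2),alpha=1.7)
a=f(eyes.get_image('scene')[250:300,345:405,::-1]);b=f(eyes.get_image('top')[170:220,240:300,::-1])
w=eyes.get_image('wrist')[:,:,::-1]
p=eyes.camera_params('wrist');print(proj('w',(S0+Rs()@np.array([3.5,0,101.]))/1000,p),proj('w',(S0+Rs()@np.array([-20,0,99.]))/1000,p))
cv2.imwrite('pics/w7.png',w)
cv2.imwrite('pics/s7.png',np.vstack([np.hstack([a,b]),cv2.resize(w[200:400,120:600],(720,300))]))"
```

```text
t 17.4 tcp [-132.5   -0.3   80.7] pitch 74.0 y [-0.001  1.     0.001] corner [np.float64(-121.9), np.float64(83.7)] F [-0.9 -0.  -0.1] gap -0.00015563973437412567
[325.32524945 503.39891651] [325.35126941 482.85342878]
```

View pics/s7.png

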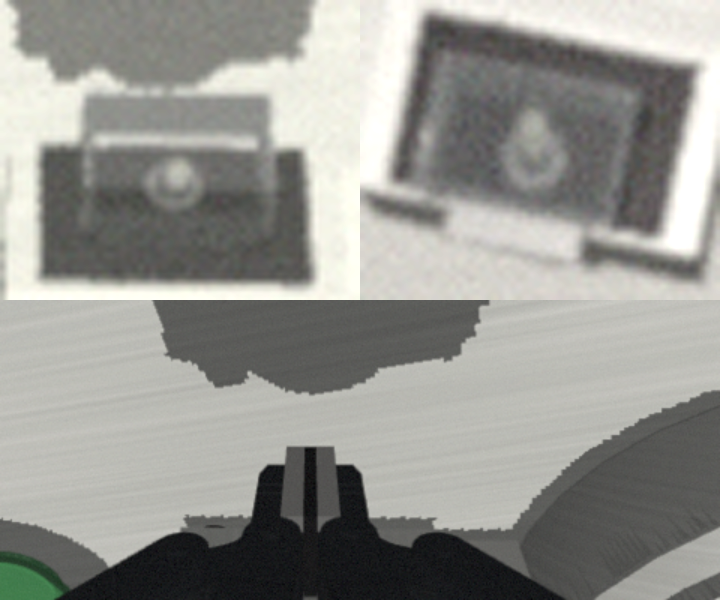

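The toggle now leans to the back: in the top crop its tip at (530,120) is behind the bushing at (535,160). The guard is shut with its lip at (512,235), and the finger is well clear.

```bash
python3 -c "
from h import *
print(bot.hand_in())"
```

```text
the job is handed in; nothing more can be done
None
```

The steamer is switched on: the toggle leans to the back, the guard has dropped shut over it, and the finger is clear. It took three lifts, because on the first two the lip jammed against the finger (up to about 14 N) and I backed off. The job was handed in at about 17.5 s.

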